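# Turn the utensil carousel and hang up the dipper

### The job

Turn the utensil carousel by its knob until the empty hook is at the front, over the wooden nose of the foot. Then pick up the small dipper ladle by its handle, thread the slot of the handle over that hook and ease it down gently until you feel the hook take the weight before letting go, so that it hangs there freely. Do not press or knock the ladle hard against the carousel, leave that hook at the front, and do not disturb the mortar, the mug or the shaker.

Things in the scene. Friction and masses are not known exactly. Their poses are not given: they have to be found in the camera images.
- stand: Utensil carousel, fixed. Origin: underside centre, on the turning axis, z up; front = its own -x. Wooden foot 170 mm across. Telescopic post: HEIGHT NOT REPORTED, hook rods' centre line lies 225 to 265 mm above the counter: find it by touch or eye (it does not yield under 40 N). Head plate, dia. 100 mm: flat top 8 mm above the rods' centre line. Knob on it: square wood block 36 x 36 x 40 mm high.
- collar (a point): Top of the steel collar (dia. 38 mm) of the fixed tube, on the axis, 150 mm above the counter. Above it: post, head plate, knob, 4 hooks at 90 degrees. Three hooks carry fixed utensils (turner, masher, spoon) that turn with the head, hanging 80 mm from the axis, down to 175 mm below the rods, out to 110 mm from the axis. The fourth hook is empty.
- nose (a point): Outer end of the wooden nose (22 mm wide, 12 mm high) that sticks out of the foot to the front, 122 mm from the axis along the stand's -x. Hooks: level steel rods, dia. 8 mm, straight out from the plate's rim to 95 mm from the axis, then turned up; the tip leans out to 104 mm from the axis, its top 16 mm above the rods' centre line.
- head (a joint): Angle of the carousel's head, rad, grows counter-clockwise seen from above; no stops. At 0 and at 2 pi the empty hook points along the stand's -x, over the nose, and the knob's faces are square to the stand's x and y. Turning takes about 0.2 N m; it stays where it is left. Starts between 1.1 and 5.18.
- ladle: Steel dipper ladle, 0.09 to 0.18 kg, stands upright on its cup. Origin: centre of the cup's underside, z up. Cup 48 mm across, 40 high. Flat upright handle, centred 26 mm from the origin along +x, broad face square to x, 14 mm wide, 5 thick; its end (z 124 to 180 mm) is 32 mm wide (y), 6 thick. Gripped from above across the 32 mm, the slot stays free for the hook. Hung, it tilts 0.1 to 0.2 rad.
- ladle_eye (a point): Middle of the upper edge of the slot through the ladle's handle end, the edge that rests on the hook: ladle x = 26 mm, y = 0, z = 170 mm. The slot runs through along ladle x, is 18 mm wide (y) and 30 mm high (z = 140 to 170 mm).
- mortar: Marble mortar, 92 mm across, 60 mm high, loose; origin at the centre of its underside. Leave alone.
- mug: White mug, 80 mm across, 85 mm high, loose; origin at the centre of its underside. Leave alone.
- shaker: Green turned shaker, 44 mm across, 104 mm high, loose; origin at the centre of its underside. Leave alone.
Mind the look-alikes: they are no part of the job. Of the things that look like the ladle, the smaller one is meant.

How it is judged (in metres and radians):
On the way, in this order (a step that is already met when the one before it is completed fails the run):
1. the empty hook is turned to the front, over the nose (within 0.15 rad), the ladle still standing where it was ((value of joint head between -0.15 and 0.15 rad or value of joint head between 6.13319 and 6.43319 rad) and velocity of joint head between -0.1 and 0.1 rad/s and distance of ladle from where it was at the start of the episode below 0.03 m), for 0.3 s.
2. the ladle, still held, is eased onto the hook until the hook takes weight (x of ladle_eye in the frame of stand between -0.099 and -0.05 m and y of ladle_eye in the frame of stand between -0.025 and 0.025 m and height (world z) of ladle above 0.04 m and contact force between ladle and stand above 0.4 N and (value of joint head between -0.25 and 0.25 rad or value of joint head between 6.03319 and 6.53319 rad) and contact force between ladle and the fingers above 1 N), for 0.1 s.
At the end, for the whole second after the job is handed in: The ladle hangs, at most swaying a little (<0.25 m/s), by its slot on the empty hook, slot edge 50 to 99 mm in front of the axis and within 25 mm of the mid-plane, carried by the carousel (>0.4 N), 40 mm or more off the counter, within 0.5 rad of upright; hook still at the front (0.25 rad) (x of ladle_eye in the frame of stand between -0.099 and -0.05 m and y of ladle_eye in the frame of stand between -0.025 and 0.025 m and height (world z) of ladle above 0.04 m and contact force between ladle and stand above 0.4 N and (value of joint head between -0.25 and 0.25 rad or value of joint head between 6.03319 and 6.53319 rad) and linear speed of ladle below 0.25 m/s and angle between ladle's own z axis and vertical below 0.5 rad); the robot touches nothing.
It fails at once if the ladle is pressed or knocked against the carousel with more than 12 N (contact force between ladle and stand above 12 N).
It fails at once if the mortar, the mug or the shaker is displaced by more than 30 mm (distance of any of mortar, mug, shaker from where it was at the start of the episode above 0.03 m).
It also fails if it takes over 72 s, if anything falls off the work surface, if the arm or the gripper's body presses on something with over 40 N, if the wrist force passes 120 N, or if a joint passes its speed limit or range.

### The arm

A 6-joint arm with a two-finger parallel gripper is mounted at the origin on the work surface. World frame = base frame: x ahead of the robot, y to its left, z up, the work surface at z = 0. Lengths are in m, angles in degrees, forces in N, time in s.
With the tool pointing down it reaches from about 0.375 to 0.9 m from the base axis. Payload 3.1 kg.
Tool frame: the origin (TCP) lies at the very end of the fingers, on their centre line; the grasp point (between the pads) lies bot.grip_point_offset behind it (bot.grip_point_offset is the distance from the TCP to the grasp point, in m); z points along the fingers, y is the line along which they close (so a half turn about z gives the same grasp; the last joint's range is limited). The gripper opens to 87 mm and grips with 3 to 60 N. Pads are 19 mm wide; open, the fingers measure 117 mm over their backs; the gripper's body (75 mm by 190 mm) begins 51 mm behind the grasp point.
Start: joints at [56.637, 30.224, 82.088, -0, 67.689, -10.227], TCP at [0.246, 0.575, 0.223] pointing down, gripper open.
Joint ranges: [-176.69, 176.69], [-43.24, 126.21], [12.49, 139.97], [-82, 262], [0, 151.66], [-163.58, 163.58]. Speed limits (degrees/s): [159.86, 159.86, 180, 180, 180, 180].

### API

Orientations are given as a 3x3 rotation matrix whose columns are the frame's x, y, z axes.
In Python, from rig import bot, viewer, ticket gives the robot as it stands.
- The arm moves only by the tool servo_tool, never from a script. Its argument "targets" is a list of rows, each an object with "offset": the shift along the tool's x, y, z in m, a list of three; "dr": the turn, a rotation vector about the tool's x, y, z in degrees, a list of three. In form: [{"offset": [x, y, z], "dr": [ax, ay, az]}, ...]. A call has 1 to 20 rows; each row is the pose to reach, as a shift and turn from the pose commanded when the call began, along the tool's axes at that moment; what a row does not reach only later rows make up. A row lasts 1/12 s, in which the tool goes at most 41.7 mm and 7.16 degrees, less where a joint would pass 70% of its speed; a pose out of reach is approached as far as the arm can. A call with a gripper value outside its range is refused whole. "gripper" is the gripper command: -1 is fully open, 1 is shut, values between are in proportion, set as the call begins (left out, the last holds). The fingers move at their own pace and stop on an object; the grip force is fixed at half the most. Time passes only in rows, so rows that repeat a pose let the fingers close. It gives the time, the measured TCP pose, the force, the opening and the grip force at its end, in the units of the state.
- bot.read_state(): the state, without advancing time (a new reading comes with each control period).
- viewer.capture(name): name is "scene" or "side" or "wrist"; returns a dict with "color" (420x560x3 uint8, red, green, blue), "camera_matrix" (3x3 intrinsics, pixels), "R" (3x3) and "t" (3): a world point X has camera coordinates R X + t. Camera axes: x right, y down, z forward; pixel columns grow to the right and rows downward; lengths in m; the calibration is good to about 2 mm. A picture is of the moment at which its call begins. There is no depth.
- ticket.hand_in(): hands the job in; it is judged then, once.
The state is a dict: "time_s": time; "joint_positions": joint angles; "qvel": joint speeds; "tau": joint torques, N m; "position": TCP position; "tcp_rot": TCP orientation; "force": force on the tool from outside, world axes, zero at the start; "moment": the same for the moment, N m; "opening": opening from 0.0 (shut) to 1.0 (fully open); "grasp_force": force on a finger pad.
Only numpy, scipy, OpenCV 4.12 (cv2) and the standard library are available. Lean on these libraries where they do the work, as an engineer would, in place of code of your own. Each camera call takes 0.05 s, during which the arm holds its last target. There are 200 camera calls.

## Working session

There is one attempt and no reset: what is moved stays moved. The work goes in short steps, Python scripts to look and compute and a tool call to move; the robot and the scene stay as the last step left them, time stands still between calls to the robot, and variables do not carry over. Pictures are saved under pics/ and viewed, at most 10 in all, crops included, and the job is handed in when it is done.

Besides the shell and the picture viewer there is one more tool, called by a JSON object that holds its "api" and its "payload". servo_tool: Moves the arm, as the interface text tells. Its arguments: {"type":"object","properties":{"targets":{"type":"array"},"gripper":{"type":"number"}},"required":["targets"]}

```bash
mkdir -p pics
python3 - <<'E'
from rig import bot, viewer
import cv2,pickle
s=bot.read_state(); print({k:s[k] for k in ('time_s','position','tcp_rot','opening','force')}, bot.grip_point_offset)
d={}
for n in ("scene","side"):
    c=viewer.capture(n); d[n]=c; cv2.imwrite(f"pics/{n}0.png",cv2.resize(c["color"][...,::-1],(800,600),interpolation=cv2.INTER_CUBIC))
    print(n,c["camera_matrix"],c["R"],c["t"], -c["R"].T@c["t"])
pickle.dump(d,open("d0.pkl","wb"))
E
```

```text
{'time_s': 0.0, 'position': array([0.24513701, 0.57411979, 0.22157295]), 'tcp_rot': array([[-9.19573157e-01,  3.92917033e-01, -1.18882823e-03],
       [ 3.92918647e-01,  9.19571453e-01, -1.81128504e-03],
       [ 3.81527758e-04, -2.13272188e-03, -9.99997653e-01]]), 'opening': 1.0002362618528295, 'force': array([ 0.455597  , -0.02380832,  0.34516158])} 0.0187
scene [[506.83269497   0.         281.44137901]
 [  0.         506.83269497 207.02553192]
 [  0.           0.           1.        ]] [[ 0.31068102  0.95051069 -0.00259558]
 [ 0.75057935 -0.24700568 -0.6128775 ]
 [-0.58318774  0.18846121 -0.79017367]] [-0.07225056 -0.36297547  1.69516996] [ 1.2834911  -0.34045586  1.11683164]
side [[509.35224704   0.         278.51561988]
 [  0.         509.35224704 210.72684521]
 [  0.           0.           1.        ]] [[-0.97733503 -0.21053079  0.02220425]
 [-0.15329199  0.63145115 -0.7601125 ]
 [ 0.14600619 -0.7462883  -0.64941201]] [0.54840949 0.25523841 1.2028879 ] [0.39947673 0.85198766 0.96300274]
```

View pics/scene0.png

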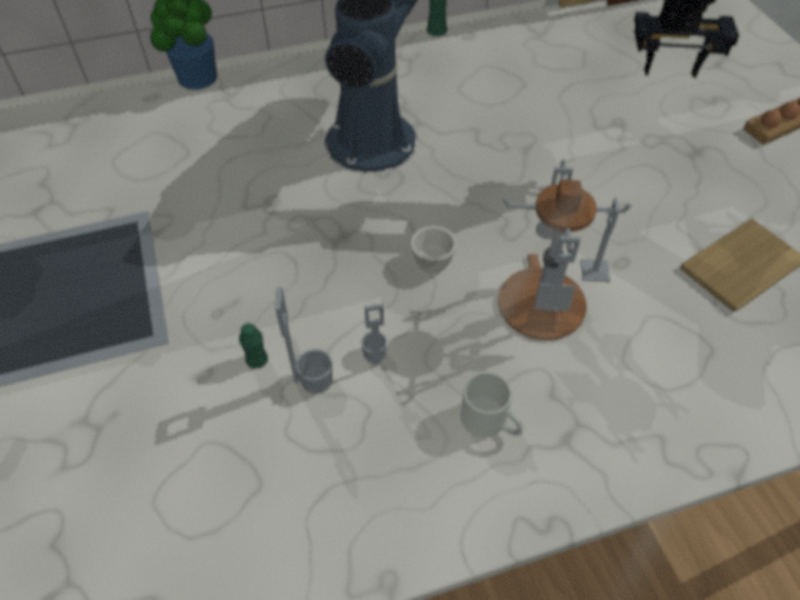

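View pics/side0.png

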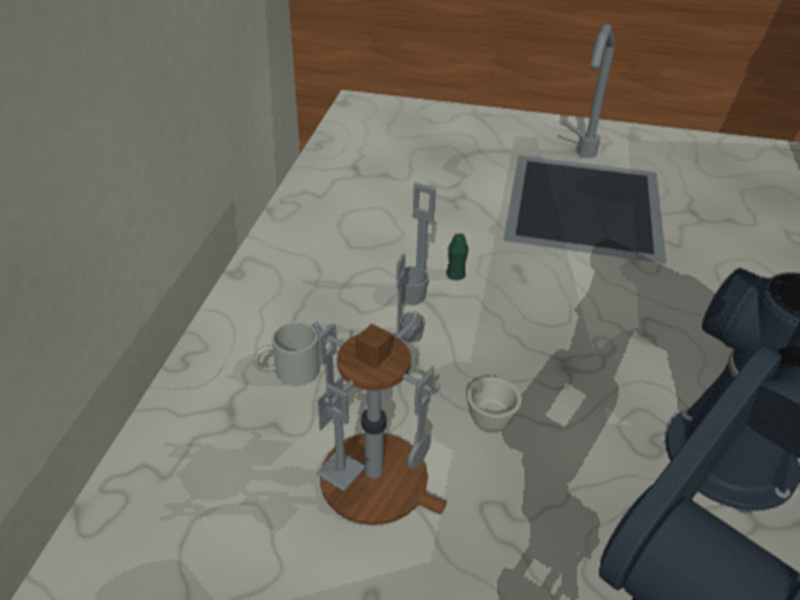

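Run:
```python
import cv2,pickle,numpy as np
d=pickle.load(open("d0.pkl","rb"))
def crop(n,x,y,w,h,s):
    im=cv2.resize(d[n]["color"][y:y+h,x:x+w,::-1],None,fx=s,fy=s,interpolation=cv2.INTER_CUBIC)
    for i in range(0,w,10): cv2.line(im,(i*s,0),(i*s,6 if (x+i)%50 else 14),(0,0,255),1)
    for j in range(0,h,10): cv2.line(im,(0,j*s),(6 if (y+j)%50 else 14,j*s),(0,0,255),1)
    return im
a=crop("scene",340,110,110,130,4); b=crop("scene",240,210,50,50,4)
c=crop("side",215,220,110,150,4)
e=crop("side",260,160,60,90,4)
cv2.imwrite("pics/c1.png",np.hstack([a,np.vstack([b,np.zeros((320,200,3),np.uint8)])]))
cv2.imwrite("pics/c2.png",np.hstack([c,np.vstack([e,np.zeros((240,240,3),np.uint8)])]))
```

```text
(no output)
```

View pics/c1.png

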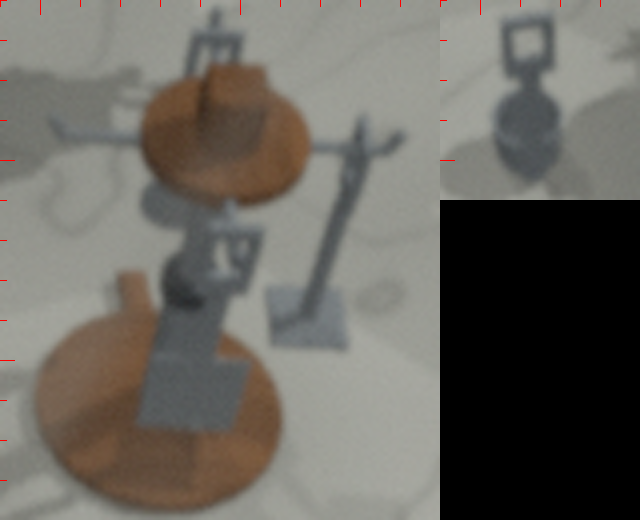

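View pics/c2.png

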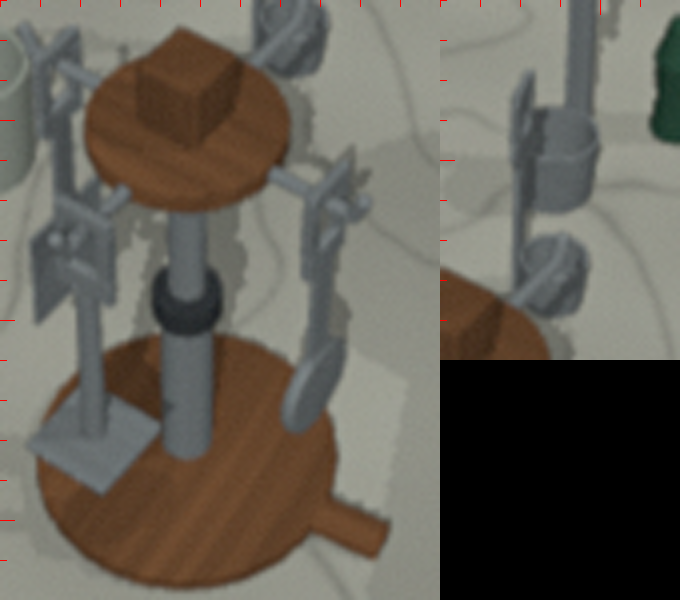

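```bash
cat > h.py <<'E'
import numpy as np,pickle
from scipy.optimize import least_squares
def P(c,X):
    X=np.atleast_2d(X)@c["R"].T+c["t"]; K=c["camera_matrix"]; q=X@K.T
    return q[:,:2]/q[:,2:]
def ray(c,uv,z):
    d=c["R"].T@np.linalg.solve(c["camera_matrix"],[uv[0],uv[1],1]); o=-c["R"].T@c["t"]
    return o+d*(z-o[2])/d[2]
def circ(x,y,z,r):
    a=np.linspace(0,2*np.pi,180); return np.c_[x+r*np.cos(a),y+r*np.sin(a),0*a+z]
def tri(obs):
    o=lambda X:np.concatenate([P(c,X)[0]-uv for c,uv in obs]); return least_squares(o,[.6,.2,.1])
E
python3 - <<'E'
from h import *
d=pickle.load(open("d0.pkl","rb")); S,D=d["scene"],d["side"]
def stand(p):
    x,y,w,h,q=p; r=[]
    for c,l,rr in((S,375.25,417.75),(D,236,287.75)):
        e=P(c,circ(x,y,h+.008,.05)); r+=[e[:,0].min()-l,e[:,0].max()-rr]
    for c,l,rr in((S,348.75,410.5),(D,224.25,299.25)):
        e=P(c,circ(x,y,.008,.085)); r+=[e[:,0].min()-l,e[:,0].max()-rr]
    f=lambda a,R,z:np.array([x-R*np.cos(a),y-R*np.sin(a),z])
    r+=list(P(S,f(w,.122,.012))[0]-[372.5,178])+list(P(D,f(w,.122,.012))[0]-[310,353.7])
    r+=list(P(S,f(w+q,.104,.h if 0 else h+.016))[0]-[353.5,140.5])+list(P(D,f(w+q,.104,h+.016))[0]-[291.25,219.25])
    for k,uv in ((0,(260.75,226.75)),(1,(275.75,236.25)),(3,(249.25,236.25))):
        # corner nearest
        cs=P(D,np.array([f(w+q+np.pi/4+i*np.pi/2,.018*2**.5,h+.048) for i in range(4)]))
        r+=list(cs[np.argmin(np.hypot(*(cs-uv).T))]-uv)
    return np.array(r)
for q0 in (1.2,1.57,2):
    s=least_squares(stand,[.6,.3,0,.245,q0],loss='soft_l1'); print(s.x,s.cost); 
print(np.round(stand(s.x),1))
def lad(p):
    x,y,w=p; r=[]
    a=np.array([x+.026*np.cos(w),y+.026*np.sin(w),.18])
    r+=list(P(S,a)[0]-[262.2,214.8])+list(P(D,a)[0]-[281.25,178])
    for c,l,rr,b in((S,253.75,270.5,255),(D,None,296.7 and 260+148/4,239.25)):
        e=np.vstack([P(c,circ(x,y,0,.024)),P(c,circ(x,y,.04,.024))]); r+=[e[:,0].max()-rr,e[:,1].max()-b]+([e[:,0].min()-l] if l else [])
    return np.array(r)
for w0 in(0,2,4):
    s=least_squares(lad,[.65,0,w0],loss='soft_l1'); print("ladle",s.x,s.cost,np.round(lad(s.x),1))
for n,a,b in(("mortar",(433,266),(492,424)),("mug",(486,425),(298,374)),("shaker",(257,361),(457,275)),("big",(316,383),(415,295))):
    print(n,ray(S,np.array(a)*.7,.0),ray(D,np.array(b)*.7,.0))
E
```

```text
File "<stdin>", line 11
    r+=list(P(S,f(w+q,.104,.h if 0 else h+.016))[0]-[353.5,140.5])+list(P(D,f(w+q,.104,h+.016))[0]-[291.25,219.25])
                           ^
SyntaxError: invalid syntax
```

```bash
cat > fit.py <<'E'
from h import *
d=pickle.load(open("d0.pkl","rb")); S,D=d["scene"],d["side"]
def stand(p):
    x,y,w,h,q=p; r=[]
    for c,l,rr in((S,375.25,417.75),(D,236,287.75)):
        e=P(c,circ(x,y,h+.008,.05)); r+=[e[:,0].min()-l,e[:,0].max()-rr]
    for c,l,rr in((S,348.75,410.5),(D,224.25,299.25)):
        e=P(c,circ(x,y,.008,.085)); r+=[e[:,0].min()-l,e[:,0].max()-rr]
    f=lambda a,R,z:np.array([x-R*np.cos(a),y-R*np.sin(a),z])
    r+=list(P(S,f(w,.122,.012))[0]-[372.5,178])+list(P(D,f(w,.122,.012))[0]-[310,353.7])
    r+=list(P(S,f(w+q,.104,h+.016))[0]-[353.5,140.5])+list(P(D,f(w+q,.104,h+.016))[0]-[291.25,219.25])
    for uv in ((260.75,226.75),(275.75,236.25),(249.25,236.25)):
        cs=P(D,np.array([f(w+q+np.pi/4+i*np.pi/2,.018*2**.5,h+.048) for i in range(4)]))
        r+=list(cs[np.argmin(np.hypot(*(cs-uv).T))]-uv)
    return np.array(r)
for q0 in (1.2,1.57,2):
    s=least_squares(stand,[.6,.3,0,.245,q0],loss='soft_l1'); print(s.x,s.cost); 
print(np.round(stand(s.x),1))
def lad(p):
    x,y,w=p; r=[]
    a=np.array([x+.026*np.cos(w),y+.026*np.sin(w),.18])
    r+=list(P(S,a)[0]-[262.2,214.8])+list(P(D,a)[0]-[281.25,178])
    for c,l,rr,b in((S,253.75,270.5,255),(D,None,297,239.25)):
        e=np.vstack([P(c,circ(x,y,0,.024)),P(c,circ(x,y,.04,.024))]); r+=[e[:,0].max()-rr,e[:,1].max()-b]+([e[:,0].min()-l] if l else [])
    return np.array(r)
for w0 in(0,2,4):
    s=least_squares(lad,[.65,0,w0],loss='soft_l1'); print("ladle",s.x,s.cost,np.round(lad(s.x),1))
for n,a,b in(("mortar",(433,266),(492,424)),("mug",(486,425),(298,374)),("shaker",(257,361),(457,275)),("big",(316,383),(415,295))):
    print(n,ray(S,np.array(a)*.7,.0),ray(D,np.array(b)*.7,.0))
E
python3 fit.py
```

```text
[ 0.5619545   0.17627478 -0.27128673  0.25796169  1.45967893] 5.432360849675198
[ 0.5619545   0.17627478 -0.27128669  0.25796169  1.45967888] 5.432360849675873
[ 0.5619545   0.17627478 -0.27128673  0.25796169  1.45967894] 5.4323608496754
[-0.6 -0.1 -0.2  0.1 -0.2  0.3 -0.4  0.2  0.4 -1.5  1.   0.  -1.5 -0.8
  0.2 -0.1 -1.   0.5 -0.5 -1.5 -0.8  1.6]
ladle [ 0.5711073  -0.16436942 -0.14578964] 3.37953819889265 [-1.1 -0.8 -1.   1.6  0.6  0.2 -1.6 -0.2  0.6]
ladle [ 0.5711073  -0.16436942 -0.14578938] 3.379538198916036 [-1.1 -0.8 -1.   1.6  0.6  0.2 -1.6 -0.2  0.6]
ladle [ 0.5711073  -0.16436939  6.13739237] 3.37953819879999 [-1.1 -0.8 -1.   1.6  0.6  0.2 -1.6 -0.2  0.6]
mortar [0.40656305 0.00875067 0.        ] [0.39162896 0.02340194 0.        ]
mug [ 0.77069225 -0.02451898  0.        ] [ 0.74941473 -0.01242146  0.        ]
shaker [ 0.51972401 -0.37248269  0.        ] [ 5.11366357e-01 -3.68032996e-01 -1.11022302e-16]
big [ 0.59860301 -0.28133733  0.        ] [ 0.58573279 -0.281711    0.        ]
```

```bash
cat >> h.py <<'E'
from scipy.spatial.transform import Rotation as Ro
from rig import bot, viewer
def go(pos,yaw):
    s=bot.read_state(); R0=s["tcp_rot"]; a=np.radians(yaw)
    R1=np.array([[-np.sin(a),np.cos(a),0],[np.cos(a),np.sin(a),0],[0,0,-1]])
    print("now",np.round(s["position"],4),"t",s["time_s"],"offset",np.round(R0.T@(np.array(pos)-s["position"]),4),"dr",np.round(np.degrees(Ro.from_matrix(R0.T@R1).as_rotvec()),2))
E
python3 - <<'E'
from h import *
d=pickle.load(open("d0.pkl","rb")); S,D=d["scene"],d["side"]
t=tri([(S,np.array([281,292])*.7),(D,np.array([425,187])*.7)]); print("bigtop",t.x,t.fun)
go([.562,.176,.36],68.1)
E
```

```text
bigtop [ 0.57868859 -0.30561979  0.24673971] [ 0.53918927  0.62816131  0.80674139 -0.60507458]
now [0.2452 0.5742 0.2217] t 0.1 offset [-0.4478 -0.242  -0.138 ] dr [-0.11 -0.02 -1.23]
```

{"api": "servo_tool", "payload": {"targets": [{"offset":[0,0,-0.04],"dr":[0,0,0]},{"offset":[0,0,-0.08],"dr":[0,0,0]},{"offset":[-0.02,-0.01,-0.12],"dr":[0,0,0]},{"offset":[-0.05,-0.03,-0.138],"dr":[0,0,0]},{"offset":[-0.085,-0.047,-0.138],"dr":[0,0,-1]},{"offset":[-0.12,-0.065,-0.138],"dr":[0,0,-1]},{"offset":[-0.155,-0.084,-0.138],"dr":[0,0,-1]},{"offset":[-0.19,-0.103,-0.138],"dr":[0,0,-1]},{"offset":[-0.225,-0.122,-0.138],"dr":[0,0,-1]},{"offset":[-0.26,-0.141,-0.138],"dr":[0,0,-1]},{"offset":[-0.295,-0.16,-0.138],"dr":[0,0,-1]},{"offset":[-0.33,-0.178,-0.138],"dr":[0,0,-1]},{"offset":[-0.365,-0.197,-0.138],"dr":[0,0,-1]},{"offset":[-0.4,-0.216,-0.138],"dr":[0,0,-1]},{"offset":[-0.425,-0.23,-0.138],"dr":[0,0,-1.2]},{"offset":[-0.44,-0.238,-0.138],"dr":[0,0,-1.2]},{"offset":[-0.448,-0.242,-0.138],"dr":[0,0,-1.2]},{"offset":[-0.448,-0.242,-0.138],"dr":[0,0,-1.2]},{"offset":[-0.448,-0.242,-0.138],"dr":[0,0,-1.2]},{"offset":[-0.448,-0.242,-0.138],"dr":[0,0,-1.2]}], "gripper": -1}}

```text
time_s: 1.77
position: [0.5614, 0.1773, 0.3604]
tcp_rot: [[-0.928, 0.372, -0.001], [0.372, 0.928, 0.001], [0.001, 0.0, -1.0]]
force: [0.2, 0.6, -0.4]
opening: 1.002
grasp_force: 0.0
```

Run:
```python
from h import *
import cv2
c=viewer.capture("wrist"); pickle.dump(c,open("w1.pkl","wb"))
im=cv2.resize(c["color"][...,::-1],(784,588),interpolation=cv2.INTER_CUBIC)
x,y,w,h,q=.562,.1763,-.2713,.258,1.4597
f=lambda a,R,z:[x-R*np.cos(a),y-R*np.sin(a),z]
for X in [f(w+q,.104,h+.016)]+[f(w+q+np.pi/4+i*np.pi/2,.018*2**.5,h+.048) for i in range(4)]+[f(w+a,.05,h+.008) for a in np.arange(0,6.28,.5)]+[f(w,.122,.012)]:
    p=P(c,np.array(X))[0]*1.4; cv2.circle(im,(int(p[0]),int(p[1])),2,(255,0,255),-1)
cv2.imwrite("pics/w1.png",im); go([.562,.176,.276],68.1); print(bot.read_state()["force"])
```

```text
now [0.5614 0.1775 0.3605] t 1.8167 offset [-0.0012 -0.0011  0.0845] dr [ 0.01 -0.05  0.07]
[-0.15314458  0.06084801 -0.26955752]
```

View pics/w1.png

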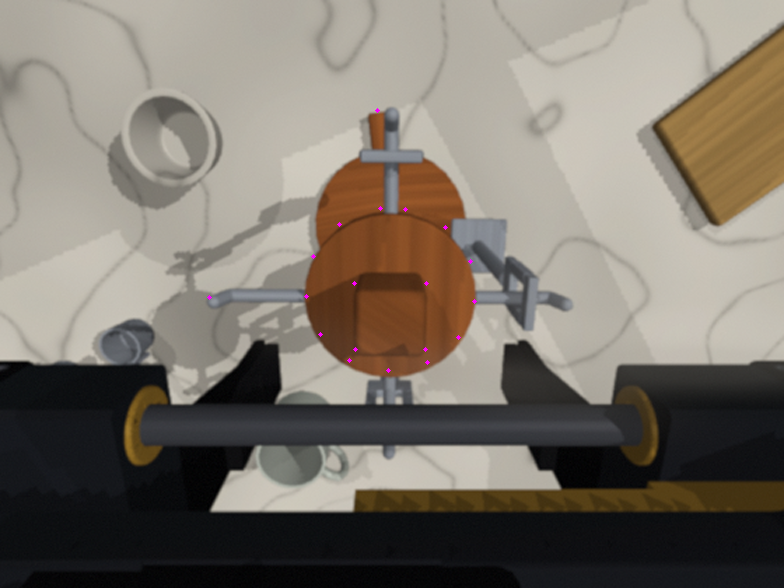

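```bash
cat > f2.py <<'E'
import io,contextlib
with contextlib.redirect_stdout(io.StringIO()):
    from fit import *
W=pickle.load(open("w1.pkl","rb"))
def w(p):
    x,y,w,h,q=p; e=P(W,circ(x,y,h+.008,.05))*1.4
    f=lambda a,R,z:np.array([x-R*np.cos(a),y-R*np.sin(a),z])
    r=[e[:,0].min()-305,e[:,0].max()-475,e[:,1].min()-212,e[:,1].max()-376]
    r+=list(P(W,f(w+q,.104,h+.016))[0]*1.4-[213,300])+list(P(W,f(w,.122,.012))[0]*1.4-[377,113])
    k=P(W,np.array([f(w+q+np.pi/4+i*np.pi/2,.018*2**.5,h+.048) for i in range(4)]))*1.4
    r+=[k[:,0].min()-356,k[:,0].max()-427,k[:,1].max()-355.5]
    return np.array(r)/1.4
x0=[.562,.176,-.27,.258,1.46]
s=least_squares(w,x0,loss='soft_l1'); print("wrist",s.x,np.round(s.fun,1))
s=least_squares(lambda p:np.r_[w(p),stand(p)],x0,loss='soft_l1'); print("all",s.x,np.round(s.fun,1))
E
python3 f2.py; python3 -c "
from h import *
go([.5635,.1755,.278],67.9)"
```

```text
wrist [ 0.5646801   0.17540961 -0.26256453  0.25792186  1.43746774] [ 1.1  0.2  1.1 -1.3 -1.9  0.   0.   0.3 -0.5  0.4 -0.2]
all [ 0.56395086  0.17552609 -0.26611806  0.25853106  1.4430302 ] [ 0.7  0.2  0.2 -1.7 -2.5 -0.3  0.2 -0.3 -0.9  0.2 -0.8 -0.5  0.  -1.1
 -0.8 -0.2  0.4 -1.1 -0.6  0.2 -1.   0.2 -0.7 -1.5 -0.7 -0.2 -0.5 -1.8
 -0.2 -1.4 -2.1 -1.8  0.8]
now [0.5614 0.1775 0.3605] t 1.8167 offset [-0.0028 -0.001   0.0825] dr [ 0.01 -0.05  0.27]
```

{"api": "servo_tool", "payload": {"targets": [{"offset":[-0.0033,-0.0008,0.02],"dr":[0,0,0.5]},{"offset":[-0.0033,-0.0008,0.04],"dr":[0,0,0.5]},{"offset":[-0.0033,-0.0008,0.06],"dr":[0,0,0.5]},{"offset":[-0.0033,-0.0008,0.075],"dr":[0,0,0.5]},{"offset":[-0.0033,-0.0008,0.082],"dr":[0,0,0.5]},{"offset":[-0.0033,-0.0008,0.082],"dr":[0,0,0.5]},{"offset":[-0.0033,-0.0008,0.082],"dr":[0,0,0.5]}], "gripper": -0.4}}

```text
time_s: 2.4
position: [0.565, 0.175, 0.279]
tcp_rot: [[-0.925, 0.381, 0.0], [0.381, 0.925, 0.0], [-0.0, 0.0, -1.0]]
force: [-0.3, 0.7, -0.3]
opening: 0.706
grasp_force: 0.0
```

{"api": "servo_tool", "payload": {"targets": [{"offset":[0,0,0.002],"dr":[0,0,0]},{"offset":[0,0,0.004],"dr":[0,0,0]},{"offset":[0,0,0.006],"dr":[0,0,0]},{"offset":[0,0,0.008],"dr":[0,0,0]},{"offset":[0,0,0.008],"dr":[0,0,0]}]}}

```text
time_s: 2.82
position: [0.5657, 0.1743, 0.2727]
tcp_rot: [[-0.924, 0.382, 0.002], [0.382, 0.924, 0.0], [-0.002, 0.001, -1.0]]
force: [-1.4, 0.7, 8.1]
opening: 0.693
grasp_force: 3.8
```

{"api": "servo_tool", "payload": {"targets": [{"offset":[0,0,-0.004],"dr":[0,0,0]},{"offset":[0,0,-0.004],"dr":[0,0,0]},{"offset":[0,0,-0.004],"dr":[0,0,0]}]}}

```text
time_s: 3.07
position: [0.5654, 0.1741, 0.2748]
tcp_rot: [[-0.924, 0.382, 0.001], [0.382, 0.924, 0.0], [-0.001, 0.0, -1.0]]
force: [-1.2, 0.2, -0.2]
opening: 0.7
grasp_force: 0.0
```

{"api": "servo_tool", "payload": {"targets": [{"offset":[0,0,0.001],"dr":[0,0,0]},{"offset":[0,0,0.001],"dr":[0,0,0]}]}}

```text
time_s: 3.23
position: [0.5649, 0.1741, 0.273]
tcp_rot: [[-0.924, 0.382, -0.001], [0.382, 0.924, -0.0], [0.001, -0.001, -1.0]]
force: [1.1, -0.6, 0.5]
opening: 0.698
grasp_force: 0.0
```

{"api": "servo_tool", "payload": {"targets": [{"offset":[0,0,0.001],"dr":[0,0,0]},{"offset":[0,0,0.001],"dr":[0,0,0]}]}}

```text
time_s: 3.4
position: [0.5651, 0.1741, 0.2727]
tcp_rot: [[-0.924, 0.382, -0.0], [0.382, 0.924, -0.0], [0.0, -0.0, -1.0]]
force: [-0.6, -0.2, 2.8]
opening: 0.699
grasp_force: 1.3
```

{"api": "servo_tool", "payload": {"targets": [{"offset":[0,0,0.001],"dr":[0,0,0]},{"offset":[0,0,0.001],"dr":[0,0,0]}]}}

```text
time_s: 3.57
position: [0.5651, 0.1741, 0.2727]
tcp_rot: [[-0.924, 0.382, 0.0], [0.382, 0.924, -0.0], [-0.0, -0.0, -1.0]]
force: [-3.0, -1.1, 6.0]
opening: 0.7
grasp_force: 3.4
```

{"api": "servo_tool", "payload": {"targets": [{"offset":[0,0,-0.005],"dr":[0,0,0]},{"offset":[0,0,-0.005],"dr":[0,0,0]}]}}

```text
time_s: 3.73
position: [0.5657, 0.1743, 0.2772]
tcp_rot: [[-0.924, 0.382, 0.002], [0.382, 0.924, 0.0], [-0.001, 0.001, -1.0]]
force: [0.5, 0.2, 0.1]
opening: 0.697
grasp_force: 0.0
```

{"api": "servo_tool", "payload": {"targets": [{"offset":[0,0,0],"dr":[0,0,0]},{"offset":[0,0,0],"dr":[0,0,0]},{"offset":[0,0,0],"dr":[0,0,0]},{"offset":[0,0,0],"dr":[0,0,0]},{"offset":[0,0,0],"dr":[0,0,0]},{"offset":[0,0,0],"dr":[0,0,0]}], "gripper": 1}}

```text
time_s: 4.23
position: [0.5654, 0.175, 0.2762]
tcp_rot: [[-0.924, 0.382, 0.0], [0.382, 0.924, 0.002], [0.0, 0.002, -1.0]]
force: [1.7, 3.9, -2.5]
opening: 0.412
grasp_force: 30.0
```

```bash
cat >> f2.py <<'E'
s=least_squares(lambda p:np.r_[w([p[0],p[1],p[2],.2645,p[3]]),stand([p[0],p[1],p[2],.2645,p[3]])],[.562,.176,-.27,1.46],loss='soft_l1'); print("h fixed",s.x,np.round(s.fun,1))
from rig import bot
print(bot.read_state())
E
python3 f2.py
```

```text
wrist [ 0.5646801   0.17540961 -0.26256453  0.25792186  1.43746774] [ 1.1  0.2  1.1 -1.3 -1.9  0.   0.   0.3 -0.5  0.4 -0.2]
all [ 0.56395086  0.17552609 -0.26611806  0.25853106  1.4430302 ] [ 0.7  0.2  0.2 -1.7 -2.5 -0.3  0.2 -0.3 -0.9  0.2 -0.8 -0.5  0.  -1.1
 -0.8 -0.2  0.4 -1.1 -0.6  0.2 -1.   0.2 -0.7 -1.5 -0.7 -0.2 -0.5 -1.8
 -0.2 -1.4 -2.1 -1.8  0.8]
h fixed [ 0.56247926  0.17667726 -0.26115922  1.4417845 ] [-0.1  2.3 -1.1 -0.3 -4.9  0.3  0.1 -1.6 -0.9  1.6  0.4  0.   0.7 -0.6
 -0.1 -0.   0.5 -0.6 -0.   0.1 -1.4  0.9 -0.3 -1.  -3.   0.3 -2.3 -1.3
 -2.  -0.7 -3.9 -1.2 -1. ]
{'time_s': 4.2333, 'joint_positions': array([  6.33958558,  24.38906716,  83.35567087,   0.09066768,
        72.22386664, -61.25420881]), 'qvel': array([-0.03200455,  0.07373065,  0.00860998, -0.15425275,  0.19951471,
        0.03985562]), 'tau': array([-1.48003120e+00, -4.15820074e+01, -1.85763055e+01, -6.40719160e-01,
        5.15034869e-01,  1.08379056e-02]), 'position': array([0.56539806, 0.17496203, 0.27621409]), 'tcp_rot': array([[-9.24320700e-01,  3.81616431e-01,  3.78569230e-04],
       [ 3.81616540e-01,  9.24319419e-01,  1.55822816e-03],
       [ 2.44726577e-04,  1.58477082e-03, -9.99998714e-01]]), 'force': array([ 1.73858794,  3.94535174, -2.4549171 ]), 'moment': array([ 0.36886928, -0.18648245,  0.05765888]), 'grasp_force': 30.002464468125254, 'opening': 0.41188632877892295}
```

{"api": "servo_tool", "payload": {"targets": [{"offset":[0.001,0,0],"dr":[0,0,3]},{"offset":[0.001,0,0],"dr":[0,0,8]},{"offset":[0.001,0,0],"dr":[0,0,13]},{"offset":[0.001,0,0],"dr":[0,0,18]},{"offset":[0.001,0,0],"dr":[0,0,23]},{"offset":[0.001,0,0],"dr":[0,0,28]},{"offset":[0.001,0,0],"dr":[0,0,33]},{"offset":[0.001,0,0],"dr":[0,0,38]},{"offset":[0.001,0,0],"dr":[0,0,43]},{"offset":[0.001,0,0],"dr":[0,0,48]},{"offset":[0.001,0,0],"dr":[0,0,53]},{"offset":[0.001,0,0],"dr":[0,0,58]},{"offset":[0.001,0,0],"dr":[0,0,63]},{"offset":[0.001,0,0],"dr":[0,0,68]},{"offset":[0.001,0,0],"dr":[0,0,73]},{"offset":[0.001,0,0],"dr":[0,0,77]},{"offset":[0.001,0,0],"dr":[0,0,80]},{"offset":[0.001,0,0],"dr":[0,0,82]},{"offset":[0.001,0,0],"dr":[0,0,82.7]},{"offset":[0.001,0,0],"dr":[0,0,82.7]}]}}

```text
time_s: 5.9
position: [0.5625, 0.1735, 0.2762]
tcp_rot: [[0.261, 0.965, -0.004], [0.965, -0.261, -0.003], [-0.004, -0.003, -1.0]]
force: [-4.9, -1.9, 0.4]
opening: 0.411
grasp_force: 30.0
```

{"api": "servo_tool", "payload": {"targets": [{"offset":[0,0,0],"dr":[0,0,0]},{"offset":[0,0,0],"dr":[0,0,0]},{"offset":[0,0,0],"dr":[0,0,0]},{"offset":[0,0,0],"dr":[0,0,0]}]}}

```text
time_s: 6.23
position: [0.5625, 0.1735, 0.2762]
tcp_rot: [[0.261, 0.965, -0.004], [0.965, -0.261, -0.003], [-0.004, -0.003, -1.0]]
force: [-4.9, -1.6, 0.6]
opening: 0.409
grasp_force: 30.0
```

{"api": "servo_tool", "payload": {"targets": [{"offset":[0,0,0],"dr":[0,0,0]},{"offset":[0,0,0],"dr":[0,0,0]},{"offset":[0,0,0],"dr":[0,0,0]},{"offset":[0,0,0],"dr":[0,0,0]},{"offset":[0,0,0],"dr":[0,0,0]},{"offset":[0,0,-0.03],"dr":[0,0,0]},{"offset":[0,0,-0.06],"dr":[0,0,0]},{"offset":[0,0,-0.09],"dr":[0,0,0]},{"offset":[0,0,-0.11],"dr":[0,0,0]},{"offset":[0,0,-0.11],"dr":[0,0,0]},{"offset":[0,0,-0.11],"dr":[0,0,0]}], "gripper": -1}}

```text
time_s: 7.15
position: [0.5648, 0.1747, 0.3877]
tcp_rot: [[0.261, 0.965, 0.003], [0.965, -0.261, 0.0], [0.001, 0.003, -1.0]]
force: [0.5, -0.3, -0.4]
opening: 0.992
grasp_force: 0.0
```

Run:
```python
from h import *
import cv2
c=viewer.capture("wrist"); pickle.dump(c,open("w2.pkl","wb"))
im=cv2.resize(c["color"][...,::-1],(784,588),interpolation=cv2.INTER_CUBIC)
x,y,w,h,q=.563,.176,-.264,.2645,0
f=lambda a,R,z:[x-R*np.cos(a),y-R*np.sin(a),z]
for X in [f(w+q,.104,h+.016),f(w+q,.06,h)]+[f(w+q+np.pi/4+i*np.pi/2,.018*2**.5,h+.048) for i in range(4)]+[f(w+a,.05,h+.008) for a in np.arange(0,6.28,.5)]+[f(w,.122,.012)]:
    p=P(c,np.array(X))[0]*1.4; cv2.circle(im,(int(p[0]),int(p[1])),2,(255,0,255),-1)
cv2.imwrite("pics/w2.png",im); go([.597,-.168,.30],81.6); s=bot.read_state(); print(s["force"],s["joint_positions"])
```

```text
now [0.5639 0.1746 0.386 ] t 7.2 offset [-0.322   0.1214  0.086 ] dr [-4.000e-02 -2.000e-02 -9.673e+01]
[ 0.05404481  0.48911615 -0.26450641] [ 6.36423340e+00  1.94429007e+01  7.39661716e+01 -2.59651453e-03
  8.66269851e+01  2.14942002e+01]
```

View pics/w2.png

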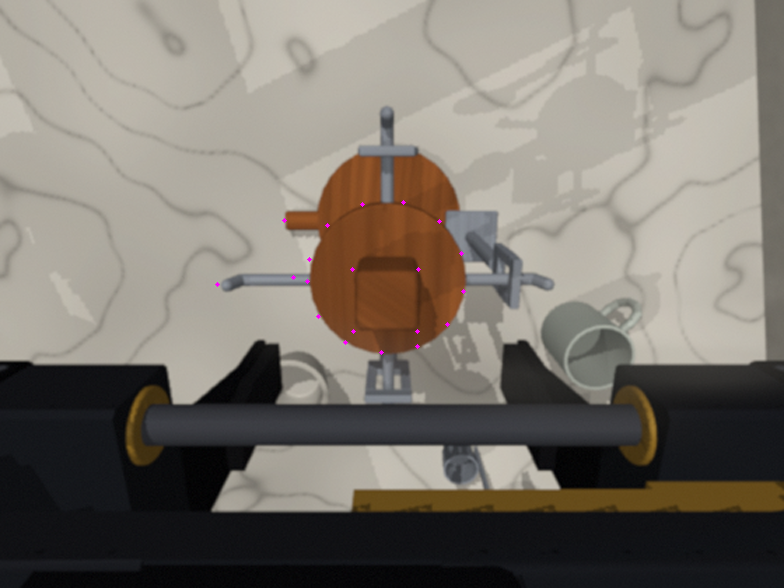

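{"api": "servo_tool", "payload": {"targets": [{"offset":[-0.01,0.004,0],"dr":[0,0,-5]},{"offset":[-0.03,0.011,0],"dr":[0,0,-11]},{"offset":[-0.05,0.019,0],"dr":[0,0,-17]},{"offset":[-0.07,0.026,0],"dr":[0,0,-23]},{"offset":[-0.09,0.034,0],"dr":[0,0,-29]},{"offset":[-0.11,0.041,0],"dr":[0,0,-35]},{"offset":[-0.13,0.049,0],"dr":[0,0,-41]},{"offset":[-0.15,0.056,0],"dr":[0,0,-47]},{"offset":[-0.17,0.064,0],"dr":[0,0,-53]},{"offset":[-0.19,0.072,0],"dr":[0,0,-59]},{"offset":[-0.21,0.079,0.01],"dr":[0,0,-65]},{"offset":[-0.23,0.087,0.02],"dr":[0,0,-71]},{"offset":[-0.25,0.094,0.03],"dr":[0,0,-77]},{"offset":[-0.27,0.102,0.04],"dr":[0,0,-83]},{"offset":[-0.29,0.109,0.05],"dr":[0,0,-88]},{"offset":[-0.305,0.115,0.06],"dr":[0,0,-92]},{"offset":[-0.315,0.119,0.07],"dr":[0,0,-95]},{"offset":[-0.322,0.121,0.08],"dr":[0,0,-96.7]},{"offset":[-0.322,0.121,0.086],"dr":[0,0,-96.7]},{"offset":[-0.322,0.121,0.086],"dr":[0,0,-96.7]}]}}

```text
time_s: 8.87
position: [0.5951, -0.1672, 0.2969]
tcp_rot: [[-0.989, 0.148, -0.007], [0.148, 0.989, 0.004], [0.007, 0.003, -1.0]]
force: [-0.2, 0.8, 0.4]
opening: 1.003
grasp_force: 0.0
```

Run:
```python
from h import *
import cv2
c=viewer.capture("wrist"); pickle.dump(c,open("w3.pkl","wb"))
im=cv2.resize(c["color"][...,::-1],(784,588),interpolation=cv2.INTER_CUBIC)
x,y,w=.571,-.1644,-.146
X=[[x+.026*np.cos(w)-s*np.sin(w),y+.026*np.sin(w)+s*np.cos(w),.18] for s in(-.016,.016)]
p=P(c,np.vstack([X,circ(x,y,.04,.024)[::10]]))*1.4
for q in p: cv2.circle(im,(int(q[0]),int(q[1])),2,(255,0,255),-1)
cv2.imwrite("pics/w3.png",im); go([.597,-.168,.30],81.6)
```

```text
now [ 0.5958 -0.167   0.2983] t 8.9167 offset [-0.0013 -0.0008 -0.0017] dr [ 0.11 -0.26 -0.09]
```

View pics/w3.png

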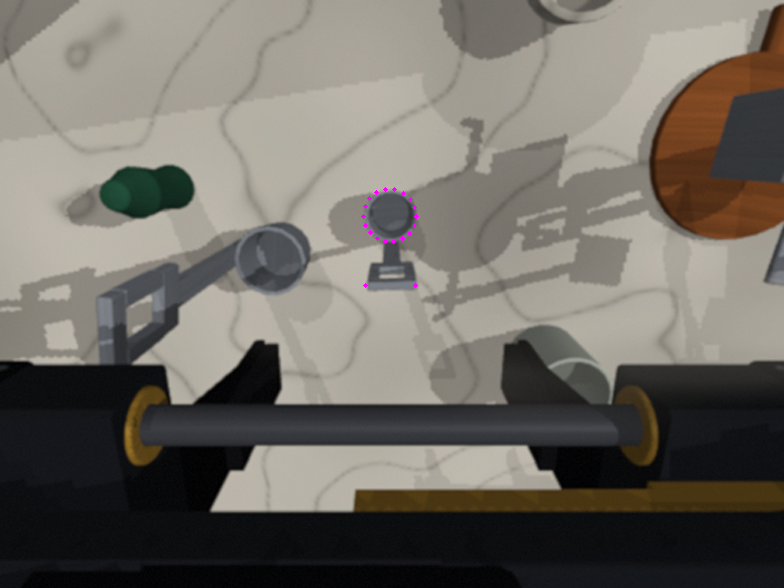

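{"api": "servo_tool", "payload": {"targets": [{"offset":[-0.0012,-0.0005,0.03],"dr":[0,0,0]},{"offset":[-0.0012,-0.0005,0.06],"dr":[0,0,0]},{"offset":[-0.0012,-0.0005,0.09],"dr":[0,0,0]},{"offset":[-0.0012,-0.0005,0.115],"dr":[0,0,0]},{"offset":[-0.0012,-0.0005,0.135],"dr":[0,0,0]},{"offset":[-0.0012,-0.0005,0.147],"dr":[0,0,0]},{"offset":[-0.0012,-0.0005,0.147],"dr":[0,0,0]},{"offset":[-0.0012,-0.0005,0.147],"dr":[0,0,0]}]}}

```text
time_s: 9.58
position: [0.5984, -0.1681, 0.1538]
tcp_rot: [[-0.989, 0.146, 0.0], [0.146, 0.989, 0.0], [-0.0, 0.0, -1.0]]
force: [0.1, 0.9, 0.1]
opening: 1.0
grasp_force: 0.0
```

{"api": "servo_tool", "payload": {"targets": [{"offset":[0,0,0],"dr":[0,0,0]},{"offset":[0,0,0],"dr":[0,0,0]},{"offset":[0,0,0],"dr":[0,0,0]},{"offset":[0,0,0],"dr":[0,0,0]},{"offset":[0,0,0],"dr":[0,0,0]},{"offset":[0,0,0],"dr":[0,0,0]},{"offset":[0,0,0],"dr":[0,0,0]},{"offset":[0,0,0],"dr":[0,0,0]}], "gripper": 1}}

```text
time_s: 10.25
position: [0.5981, -0.1686, 0.1536]
tcp_rot: [[-0.989, 0.147, -0.0], [0.147, 0.989, -0.0], [0.0, -0.0, -1.0]]
force: [-0.3, 0.2, -0.3]
opening: 0.479
grasp_force: 0.0
```

{"api": "servo_tool", "payload": {"targets": [{"offset":[0,0,-0.01],"dr":[0,0,0]},{"offset":[0,0,-0.03],"dr":[0,0,0]},{"offset":[0,0,-0.055],"dr":[0,0,0]},{"offset":[0,0,-0.08],"dr":[0,0,0]},{"offset":[0,0,-0.105],"dr":[0,0,0]},{"offset":[0,0,-0.125],"dr":[0,0,0]},{"offset":[0,0,-0.135],"dr":[0,0,0]},{"offset":[0,0,-0.135],"dr":[0,0,0]},{"offset":[0,0,-0.135],"dr":[0,0,0]}]}}

```text
time_s: 11.0
position: [0.5978, -0.1684, 0.2884]
tcp_rot: [[-0.989, 0.147, -0.0], [0.147, 0.989, 0.0], [0.0, 0.0, -1.0]]
force: [0.0, -0.6, -1.9]
opening: 0.351
grasp_force: 30.9
```

Run:
```python
from h import *
a=np.array([.564,.1755,0]); u=np.array([-np.cos(.264),np.sin(.264),0])
go(a+.15*u+[0,0,.285],74.9); go(a+.074*u+[0,0,.285],74.9)
```

```text
now [ 0.5978 -0.1684  0.2884] t 11.0 offset [0.2329 0.3527 0.0034] dr [ 0.   -0.01  6.66]
now [ 0.5978 -0.1684  0.2884] t 11.0 offset [0.1574 0.3438 0.0034] dr [ 0.   -0.01  6.66]
```

Run:
```python
from h import *
import cv2
ims=[]
for n in("scene","side"):
    c=viewer.capture(n); pickle.dump(c,open(n+"1.pkl","wb"))
    u,v=P(c,np.array([.59,-.168,.22]))[0].astype(int); x0,y0=u-33,v-50
    print(n,x0,y0); 
    im=cv2.resize(c["color"][y0:y0+100,x0:x0+66,::-1],None,fx=6,fy=6,interpolation=cv2.INTER_CUBIC)
    for z in (.135,.155,.175):
        p=(P(c,circ(.572,-.1647,z,.024))-[x0,y0])*6; cv2.circle(im,tuple(int(k) for k in p[np.argmax(p[:,1])]),2,(255,0,255),-1)
    ims.append(im)
cv2.imwrite("pics/g.png",np.hstack(ims))
```

```text
scene 226 151
side 250 117
```

View pics/g.png

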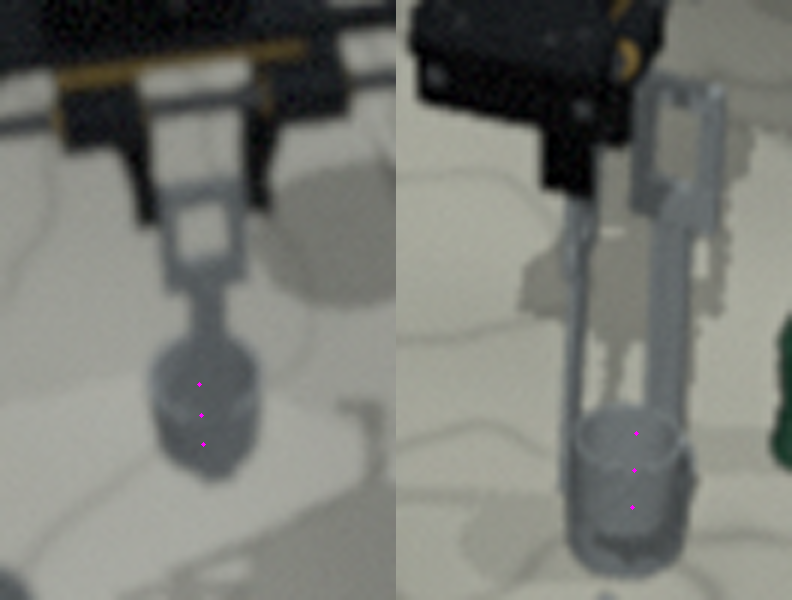

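{"api": "servo_tool", "payload": {"targets": [{"offset":[0,0,0.02],"dr":[0,0,0]},{"offset":[0,0,0.045],"dr":[0,0,0]},{"offset":[0,0,0.07],"dr":[0,0,0]},{"offset":[0,0,0.09],"dr":[0,0,0]},{"offset":[0,0,0.1],"dr":[0,0,0]},{"offset":[0,0,0.104],"dr":[0,0,0]},{"offset":[0,0,0.104],"dr":[0,0,0]},{"offset":[0,0,0.104],"dr":[0,0,0]}]}}

```text
time_s: 11.77
position: [0.5986, -0.1688, 0.185]
tcp_rot: [[-0.989, 0.147, 0.001], [0.147, 0.989, -0.0], [-0.001, -0.0, -1.0]]
force: [0.6, -0.2, -0.8]
opening: 0.356
grasp_force: 31.0
```

{"api": "servo_tool", "payload": {"targets": [{"offset":[0,0,0.002],"dr":[0,0,0]},{"offset":[0,0,0.004],"dr":[0,0,0]},{"offset":[0,0,0.004],"dr":[0,0,0]}]}}

```text
time_s: 12.02
position: [0.5984, -0.1686, 0.1812]
tcp_rot: [[-0.989, 0.147, 0.001], [0.147, 0.989, -0.001], [-0.001, -0.0, -1.0]]
force: [-0.4, 0.3, -2.6]
opening: 0.352
grasp_force: 31.0
```

{"api": "servo_tool", "payload": {"targets": [{"offset":[0,0,0.002],"dr":[0,0,0]},{"offset":[0,0,0.003],"dr":[0,0,0]},{"offset":[0,0,0.003],"dr":[0,0,0]}]}}

```text
time_s: 12.27
position: [0.598, -0.1684, 0.1775]
tcp_rot: [[-0.989, 0.147, -0.0], [0.147, 0.989, 0.0], [0.0, 0.0, -1.0]]
force: [0.6, 0.3, -1.6]
opening: 0.354
grasp_force: 31.0
```

{"api": "servo_tool", "payload": {"targets": [{"offset":[0,0,0.001],"dr":[0,0,0]},{"offset":[0,0,0.002],"dr":[0,0,0]},{"offset":[0,0,0.002],"dr":[0,0,0]}]}}

```text
time_s: 12.52
position: [0.598, -0.1685, 0.1753]
tcp_rot: [[-0.989, 0.147, -0.0], [0.147, 0.989, 0.0], [0.0, 0.0, -1.0]]
force: [0.3, 1.3, -2.2]
opening: 0.355
grasp_force: 31.0
```

{"api": "servo_tool", "payload": {"targets": [{"offset":[0,0,0.001],"dr":[0,0,0]},{"offset":[0,0,0.002],"dr":[0,0,0]},{"offset":[0,0,0.002],"dr":[0,0,0]}]}}

```text
time_s: 12.77
position: [0.598, -0.1685, 0.1733]
tcp_rot: [[-0.989, 0.147, -0.0], [0.147, 0.989, 0.0], [0.0, 0.0, -1.0]]
force: [-0.2, -0.2, -1.4]
opening: 0.354
grasp_force: 31.0
```

{"api": "servo_tool", "payload": {"targets": [{"offset":[0,0,0.001],"dr":[0,0,0]},{"offset":[0,0,0.001],"dr":[0,0,0]},{"offset":[0,0,0.001],"dr":[0,0,0]}]}}

```text
time_s: 13.02
position: [0.5981, -0.1685, 0.1725]
tcp_rot: [[-0.989, 0.147, -0.0], [0.147, 0.989, 0.0], [0.0, 0.0, -1.0]]
force: [-0.1, 1.1, -2.3]
opening: 0.359
grasp_force: 31.0
```

{"api": "servo_tool", "payload": {"targets": [{"offset":[0,0,0.001],"dr":[0,0,0]},{"offset":[0,0,0.002],"dr":[0,0,0]},{"offset":[0,0,0.002],"dr":[0,0,0]}]}}

```text
time_s: 13.27
position: [0.5988, -0.1687, 0.171]
tcp_rot: [[-0.989, 0.147, 0.002], [0.147, 0.989, -0.001], [-0.002, -0.0, -1.0]]
force: [0.5, 0.8, 0.9]
opening: 0.353
grasp_force: 31.0
```

{"api": "servo_tool", "payload": {"targets": [{"offset":[0,0,0.001],"dr":[0,0,0]},{"offset":[0,0,0.002],"dr":[0,0,0]},{"offset":[0,0,0.002],"dr":[0,0,0]}]}}

```text
time_s: 13.52
position: [0.6004, -0.1692, 0.1705]
tcp_rot: [[-0.989, 0.147, 0.006], [0.147, 0.989, -0.002], [-0.006, -0.001, -1.0]]
force: [1.5, 0.3, 6.1]
opening: 0.358
grasp_force: 31.2
```

{"api": "servo_tool", "payload": {"targets": [{"offset":[0,0,-0.0015],"dr":[0,0,0]},{"offset":[0,0,-0.0015],"dr":[0,0,0]},{"offset":[0,0,-0.0015],"dr":[0,0,0]}]}}

```text
time_s: 13.77
position: [0.599, -0.1688, 0.1709]
tcp_rot: [[-0.989, 0.147, 0.002], [0.147, 0.989, -0.001], [-0.002, -0.001, -1.0]]
force: [1.8, -0.6, 4.9]
opening: 0.352
grasp_force: 31.2
```

{"api": "servo_tool", "payload": {"targets": [{"offset":[0,0,0],"dr":[0,0,0]},{"offset":[0,0,0],"dr":[0,0,0]},{"offset":[0,0,0],"dr":[0,0,0]},{"offset":[0,0,0],"dr":[0,0,0]},{"offset":[0,0,0.005],"dr":[0,0,0]},{"offset":[0,0,0.012],"dr":[0,0,0]},{"offset":[0,0,0.018],"dr":[0,0,0]},{"offset":[0,0,0.018],"dr":[0,0,0]},{"offset":[0,0,0.018],"dr":[0,0,0]}], "gripper": -0.2}}

```text
time_s: 14.52
position: [0.5975, -0.1683, 0.151]
tcp_rot: [[-0.989, 0.147, -0.002], [0.147, 0.989, 0.001], [0.002, 0.001, -1.0]]
force: [1.2, 0.1, 0.6]
opening: 0.595
grasp_force: 0.0
```

{"api": "servo_tool", "payload": {"targets": [{"offset":[0,0,0],"dr":[0,0,0]},{"offset":[0,0,0],"dr":[0,0,0]},{"offset":[0,0,0],"dr":[0,0,0]},{"offset":[0,0,0],"dr":[0,0,0]},{"offset":[0,0,0],"dr":[0,0,0]},{"offset":[0,0,0],"dr":[0,0,0]},{"offset":[0,0,0],"dr":[0,0,0]},{"offset":[0,0,0],"dr":[0,0,0]}], "gripper": 1}}

```text
time_s: 15.18
position: [0.5983, -0.1685, 0.1523]
tcp_rot: [[-0.989, 0.147, 0.001], [0.147, 0.989, -0.0], [-0.001, -0.0, -1.0]]
force: [0.9, 0.2, 1.3]
opening: 0.36
grasp_force: 30.0
```

Run:
```python
from h import *
go([.43,0,.268],79)
a=np.array([.564,.1755,0]); u=np.array([-np.cos(.264),np.sin(.264),0])
go(a+.15*u+[0,0,.268],74.9)
```

```text
now [ 0.5983 -0.1685  0.1523] t 15.1833 offset [ 0.1912  0.142  -0.1158] dr [-0.    0.04  2.56]
now [ 0.5983 -0.1685  0.1523] t 15.1833 offset [ 0.2333  0.3528 -0.1158] dr [0.   0.04 6.66]
```

{"api": "servo_tool", "payload": {"targets": [{"offset":[0,0,-0.01],"dr":[0,0,0]},{"offset":[0,0,-0.025],"dr":[0,0,0]},{"offset":[0,0,-0.045],"dr":[0,0,0]},{"offset":[0,0,-0.065],"dr":[0,0,0]},{"offset":[0,0,-0.085],"dr":[0,0,0]},{"offset":[0,0,-0.1],"dr":[0,0,0]},{"offset":[0.005,0.004,-0.11],"dr":[0,0,0]},{"offset":[0.02,0.015,-0.116],"dr":[0,0,0.3]},{"offset":[0.04,0.03,-0.116],"dr":[0,0,0.6]},{"offset":[0.06,0.045,-0.116],"dr":[0,0,0.9]},{"offset":[0.08,0.06,-0.116],"dr":[0,0,1.2]},{"offset":[0.1,0.075,-0.116],"dr":[0,0,1.5]},{"offset":[0.12,0.09,-0.116],"dr":[0,0,1.8]},{"offset":[0.14,0.105,-0.116],"dr":[0,0,2]},{"offset":[0.16,0.12,-0.116],"dr":[0,0,2.2]},{"offset":[0.175,0.131,-0.116],"dr":[0,0,2.4]},{"offset":[0.185,0.138,-0.116],"dr":[0,0,2.5]},{"offset":[0.191,0.142,-0.116],"dr":[0,0,2.5]},{"offset":[0.191,0.142,-0.116],"dr":[0,0,2.5]}]}}

```text
time_s: 16.77
position: [0.4286, 0.0008, 0.2681]
tcp_rot: [[-0.982, 0.189, -0.001], [0.189, 0.982, 0.0], [0.001, 0.0, -1.0]]
force: [-0.1, 0.2, -1.4]
opening: 0.358
grasp_force: 30.0
```

Run:
```python
from h import *
a=np.array([.564,.1755,0]); u=np.array([-np.cos(.264),np.sin(.264),0])
go(a+.15*u+[0,0,.268],74.9); s=bot.read_state(); print(s["force"],s["moment"],s["opening"],s["joint_positions"])
```

```text
now [0.4286 0.0008 0.2681] t 16.7667 offset [4.960e-02 2.082e-01 1.000e-04] dr [ 0.   -0.06  4.23]
[-0.07453047  0.15559862 -1.38383074] [-0.01646721 -0.03983437 -0.01839437] 0.358100829148355 [-1.48970585e+01  1.12872337e+01  1.05290084e+02 -7.17221754e-05
  6.34861114e+01 -9.40244046e+01]
```

{"api": "servo_tool", "payload": {"targets": [{"offset":[0.002,0.01,0],"dr":[0,0,0]},{"offset":[0.007,0.03,0],"dr":[0,0,0.6]},{"offset":[0.012,0.05,0],"dr":[0,0,1]},{"offset":[0.017,0.07,0],"dr":[0,0,1.5]},{"offset":[0.022,0.09,0],"dr":[0,0,2]},{"offset":[0.027,0.11,0],"dr":[0,0,2.4]},{"offset":[0.032,0.13,0],"dr":[0,0,2.8]},{"offset":[0.036,0.15,0],"dr":[0,0,3.2]},{"offset":[0.041,0.17,0],"dr":[0,0,3.6]},{"offset":[0.045,0.187,0],"dr":[0,0,4]},{"offset":[0.048,0.2,0],"dr":[0,0,4.2]},{"offset":[0.05,0.208,0],"dr":[0,0,4.2]},{"offset":[0.05,0.208,0],"dr":[0,0,4.2]},{"offset":[0.05,0.208,0],"dr":[0,0,4.2]}]}}

```text
time_s: 17.93
position: [0.4208, 0.2137, 0.2679]
tcp_rot: [[-0.966, 0.26, -0.0], [0.26, 0.966, -0.001], [-0.0, -0.001, -1.0]]
force: [-0.5, 0.5, -2.1]
opening: 0.362
grasp_force: 30.0
```

```bash
cat > look.py <<'E'
from h import *
import cv2,sys
ims=[]; pr=np.array([.4926,.1948,.27])
for n in("scene","side"):
    c=viewer.capture(n); pickle.dump(c,open(n+"2.pkl","wb"))
    u,v=P(c,pr)[0].astype(int); x0,y0=u-38,v-45; print(n,x0,y0)
    im=cv2.resize(c["color"][y0:y0+110,x0:x0+76,::-1],None,fx=5,fy=5,interpolation=cv2.INTER_CUBIC); ims.append(im)
cv2.imwrite(f"pics/{sys.argv[1]}.png",np.hstack(ims))
s=bot.read_state(); print(s["force"])
a=np.array([.564,.1755,0]); u=np.array([-np.cos(.264),np.sin(.264),0])
print("r,t",(s["position"]-a)@u,(s["position"]-a)@[u[1],-u[0],0])
go(a+.074*u+[0,0,.268],74.9)
E
python3 look.py h1
```

```text
scene 352 76
side 257 217
[-1.08414226e-03  2.36842937e-01 -1.99410034e+00]
r,t 0.14820236358723612 -0.001163063017001813
now [0.4206 0.213  0.2679] t 18.0333 offset [-0.0742  0.0012 -0.0001] dr [-0.03 -0.   -0.07]
```

View pics/h1.png

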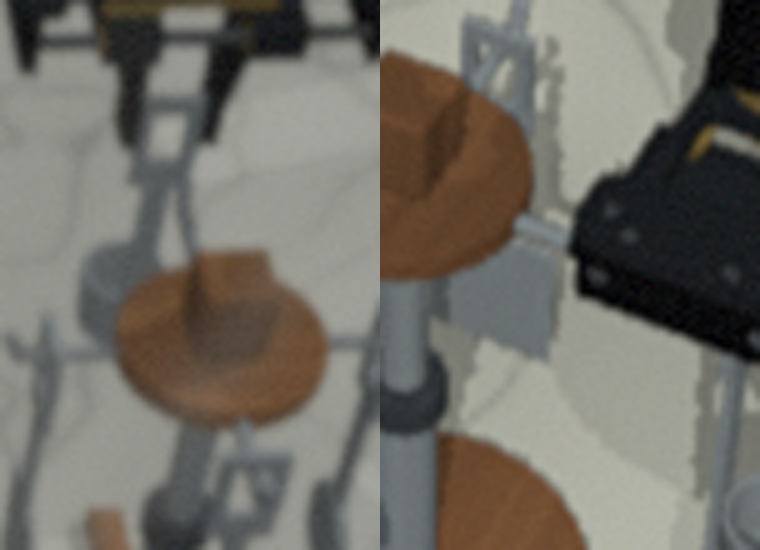

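Run:
```python
from h import *
c=pickle.load(open("scene2.pkl","rb"))
a=np.array([.564,.1755,0]); u=np.array([-np.cos(.264),np.sin(.264),0]);t=np.array([u[1],-u[0],0])
q=lambda r,s,z:np.round((P(c,a+r*u+s*t+[0,0,z])[0]-[352,76])*5)
h=.2645
print("tip",q(.104,0,h+.016),"bend",q(.095,0,h),"root",q(.05,0,h))
e=.268+.0177
for dz in(.01,0,-.03): print("slot dz",dz,[q(.1482,-.0012+s,e+dz) for s in(-.016,-.009,.009,.016)])
print("knob",[q(r,s,h+.048) for r in(-.018,.018) for s in(-.018,.018)], "plate",q(0,.05,h+.008),q(0,-.05,h+.008))
```

```text
tip [185. 171.] bend [183. 208.] root [200. 272.]
slot dz 0.01 [array([140.,  89.]), array([154.,  89.]), array([190.,  87.]), array([204.,  87.])]
slot dz 0 [array([137., 105.]), array([151., 105.]), array([187., 103.]), array([201., 103.])]
slot dz -0.03 [array([128., 151.]), array([142., 151.]), array([177., 150.]), array([190., 149.])]
knob [array([207., 301.]), array([286., 298.]), array([192., 246.]), array([270., 243.])] plate [329. 330.] [117. 338.]
```

{"api": "servo_tool", "payload": {"targets": [{"offset":[-0.006,0.0005,0],"dr":[0,0,0]},{"offset":[-0.012,0.0005,0],"dr":[0,0,0]},{"offset":[-0.018,0.0005,0],"dr":[0,0,0]},{"offset":[-0.024,0.0005,0],"dr":[0,0,0]},{"offset":[-0.028,0.0005,0],"dr":[0,0,0]},{"offset":[-0.032,0.0005,0],"dr":[0,0,0]},{"offset":[-0.032,0.0005,0],"dr":[0,0,0]},{"offset":[-0.032,0.0005,0],"dr":[0,0,0]}]}}

```text
time_s: 18.7
position: [0.4515, 0.2057, 0.2679]
tcp_rot: [[-0.965, 0.262, -0.0], [0.262, 0.965, 0.0], [0.0, -0.0, -1.0]]
force: [0.1, -1.0, -1.1]
opening: 0.363
grasp_force: 30.0
```

{"api": "servo_tool", "payload": {"targets": [{"offset":[-0.002,0,0],"dr":[0,0,0]},{"offset":[-0.004,0,0],"dr":[0,0,0]},{"offset":[-0.006,0,0],"dr":[0,0,0]},{"offset":[-0.006,0,0],"dr":[0,0,0]}]}}

```text
time_s: 19.03
position: [0.4577, 0.2042, 0.2682]
tcp_rot: [[-0.965, 0.261, 0.001], [0.261, 0.965, 0.0], [-0.001, 0.0, -1.0]]
force: [0.1, 0.2, -2.1]
opening: 0.362
grasp_force: 30.0
```

{"api": "servo_tool", "payload": {"targets": [{"offset":[-0.001,0,0],"dr":[0,0,0]},{"offset":[-0.002,0,0],"dr":[0,0,0]},{"offset":[-0.002,0,0],"dr":[0,0,0]}]}}

```text
time_s: 19.28
position: [0.4593, 0.2037, 0.2681]
tcp_rot: [[-0.965, 0.261, 0.0], [0.261, 0.965, 0.0], [-0.0, 0.0, -1.0]]
force: [0.3, 0.3, -1.0]
opening: 0.357
grasp_force: 30.0
```

{"api": "servo_tool", "payload": {"targets": [{"offset":[-0.001,0,0],"dr":[0,0,0]},{"offset":[-0.002,0,0],"dr":[0,0,0]},{"offset":[-0.002,0,0],"dr":[0,0,0]}]}}

```text
time_s: 19.53
position: [0.4613, 0.2032, 0.2681]
tcp_rot: [[-0.965, 0.261, 0.0], [0.261, 0.965, -0.0], [-0.0, 0.0, -1.0]]
force: [0.8, -0.5, -1.9]
opening: 0.366
grasp_force: 30.0
```

{"api": "servo_tool", "payload": {"targets": [{"offset":[-0.001,0,0],"dr":[0,0,0]},{"offset":[-0.002,0,0],"dr":[0,0,0]},{"offset":[-0.003,0,0],"dr":[0,0,0]},{"offset":[-0.003,0,0],"dr":[0,0,0]}]}}

```text
time_s: 19.87
position: [0.4642, 0.2023, 0.2681]
tcp_rot: [[-0.965, 0.261, 0.0], [0.261, 0.965, -0.0], [-0.0, 0.0, -1.0]]
force: [-0.3, 0.7, -1.6]
opening: 0.36
grasp_force: 30.0
```

{"api": "servo_tool", "payload": {"targets": [{"offset":[-0.001,0,0],"dr":[0,0,0]},{"offset":[-0.002,0,0],"dr":[0,0,0]},{"offset":[-0.003,0,0],"dr":[0,0,0]},{"offset":[-0.003,0,0],"dr":[0,0,0]}]}}

```text
time_s: 20.2
position: [0.4671, 0.2016, 0.2681]
tcp_rot: [[-0.965, 0.261, 0.0], [0.261, 0.965, 0.0], [-0.0, 0.0, -1.0]]
force: [-0.1, 0.2, -2.1]
opening: 0.361
grasp_force: 30.0
```

{"api": "servo_tool", "payload": {"targets": [{"offset":[-0.001,0,0],"dr":[0,0,0]},{"offset":[-0.002,0,0],"dr":[0,0,0]},{"offset":[-0.003,0,0],"dr":[0,0,0]},{"offset":[-0.003,0,0],"dr":[0,0,0]}]}}

```text
time_s: 20.53
position: [0.47, 0.2008, 0.2681]
tcp_rot: [[-0.965, 0.261, 0.0], [0.261, 0.965, 0.0], [-0.0, 0.0, -1.0]]
force: [0.3, 1.0, -1.6]
opening: 0.365
grasp_force: 30.0
```

{"api": "servo_tool", "payload": {"targets": [{"offset":[-0.001,0,0],"dr":[0,0,0]},{"offset":[-0.002,0,0],"dr":[0,0,0]},{"offset":[-0.003,0,0],"dr":[0,0,0]},{"offset":[-0.003,0,0],"dr":[0,0,0]}]}}

```text
time_s: 20.87
position: [0.4729, 0.2, 0.2681]
tcp_rot: [[-0.965, 0.261, 0.0], [0.261, 0.965, 0.0], [-0.0, 0.0, -1.0]]
force: [0.5, 0.3, -0.9]
opening: 0.36
grasp_force: 30.0
```

{"api": "servo_tool", "payload": {"targets": [{"offset":[-0.001,0,0],"dr":[0,0,0]},{"offset":[-0.003,0,0],"dr":[0,0,0]},{"offset":[-0.005,0,0],"dr":[0,0,0]},{"offset":[-0.006,0,0],"dr":[0,0,0]},{"offset":[-0.006,0,0],"dr":[0,0,0]}]}}

```text
time_s: 21.28
position: [0.4788, 0.1984, 0.2681]
tcp_rot: [[-0.965, 0.261, 0.0], [0.261, 0.965, 0.0], [-0.0, 0.0, -1.0]]
force: [-0.0, 0.1, -2.1]
opening: 0.359
grasp_force: 30.0
```

{"api": "servo_tool", "payload": {"targets": [{"offset":[-0.001,0,0],"dr":[0,0,0]},{"offset":[-0.003,0,0],"dr":[0,0,0]},{"offset":[-0.005,0,0],"dr":[0,0,0]},{"offset":[-0.007,0,0],"dr":[0,0,0]},{"offset":[-0.009,0,0],"dr":[0,0,0]},{"offset":[-0.011,0,0],"dr":[0,0,0]},{"offset":[-0.012,0,0],"dr":[0,0,0]},{"offset":[-0.012,0,0],"dr":[0,0,0]}]}}

```text
time_s: 21.95
position: [0.4903, 0.1953, 0.268]
tcp_rot: [[-0.965, 0.261, 0.0], [0.261, 0.965, -0.0], [-0.0, 0.0, -1.0]]
force: [0.1, 0.3, -2.1]
opening: 0.361
grasp_force: 30.0
```

{"api": "servo_tool", "payload": {"targets": [{"offset":[0,0,0.002],"dr":[0,0,0]},{"offset":[0,0,0.004],"dr":[0,0,0]},{"offset":[0,0,0.006],"dr":[0,0,0]},{"offset":[0,0,0.008],"dr":[0,0,0]},{"offset":[0,0,0.009],"dr":[0,0,0]},{"offset":[0,0,0.009],"dr":[0,0,0]}]}}

```text
time_s: 22.45
position: [0.4897, 0.1953, 0.2586]
tcp_rot: [[-0.965, 0.261, -0.001], [0.261, 0.965, -0.0], [0.001, -0.0, -1.0]]
force: [0.5, -0.2, -2.1]
opening: 0.36
grasp_force: 30.0
```

```bash
python3 look.py h2
```

```text
scene 352 76
side 257 217
[ 0.94199902  0.14136578 -2.4182546 ]
r,t 0.07664428473127122 -0.0001591004189543576
now [0.49   0.1953 0.259 ] t 22.55 offset [-0.0026  0.0002 -0.009 ] dr [-0.   -0.01 -0.04]
```

View pics/h2.png

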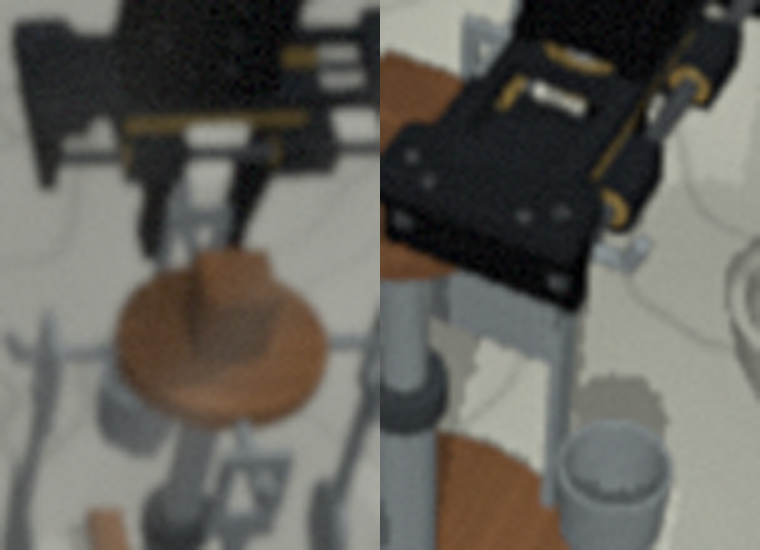

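{"api": "servo_tool", "payload": {"targets": [{"offset":[0,0,0.001],"dr":[0,0,0]},{"offset":[0,0,0.002],"dr":[0,0,0]},{"offset":[0,0,0.003],"dr":[0,0,0]},{"offset":[0,0,0.004],"dr":[0,0,0]},{"offset":[0,0,0.004],"dr":[0,0,0]}]}}

```text
time_s: 22.97
position: [0.4898, 0.1953, 0.2548]
tcp_rot: [[-0.965, 0.261, -0.0], [0.261, 0.965, -0.0], [0.0, -0.0, -1.0]]
force: [0.3, 0.4, -1.6]
opening: 0.36
grasp_force: 30.0
```

{"api": "servo_tool", "payload": {"targets": [{"offset":[0,0,0.0005],"dr":[0,0,0]},{"offset":[0,0,0.001],"dr":[0,0,0]},{"offset":[0,0,0.001],"dr":[0,0,0]}]}}

```text
time_s: 23.22
position: [0.49, 0.1953, 0.254]
tcp_rot: [[-0.965, 0.261, -0.0], [0.261, 0.965, -0.0], [0.0, -0.0, -1.0]]
force: [0.3, -0.1, -1.0]
opening: 0.367
grasp_force: 30.0
```

{"api": "servo_tool", "payload": {"targets": [{"offset":[0,0,0.0005],"dr":[0,0,0]},{"offset":[0,0,0.001],"dr":[0,0,0]},{"offset":[0,0,0.001],"dr":[0,0,0]}]}}

```text
time_s: 23.47
position: [0.4899, 0.1953, 0.253]
tcp_rot: [[-0.965, 0.261, -0.0], [0.261, 0.965, -0.0], [0.0, -0.0, -1.0]]
force: [-0.2, -0.3, -1.5]
opening: 0.361
grasp_force: 30.0
```

{"api": "servo_tool", "payload": {"targets": [{"offset":[0,0,0.0005],"dr":[0,0,0]},{"offset":[0,0,0.001],"dr":[0,0,0]},{"offset":[0,0,0.001],"dr":[0,0,0]}]}}

```text
time_s: 23.72
position: [0.4899, 0.1953, 0.2519]
tcp_rot: [[-0.965, 0.261, -0.0], [0.261, 0.965, -0.0], [0.0, -0.0, -1.0]]
force: [-0.1, -0.9, -1.8]
opening: 0.362
grasp_force: 30.0
```

{"api": "servo_tool", "payload": {"targets": [{"offset":[0,0,0.0005],"dr":[0,0,0]},{"offset":[0,0,0.001],"dr":[0,0,0]},{"offset":[0,0,0.001],"dr":[0,0,0]}]}}

```text
time_s: 23.97
position: [0.4899, 0.1953, 0.2509]
tcp_rot: [[-0.965, 0.261, -0.0], [0.261, 0.965, -0.0], [0.0, -0.0, -1.0]]
force: [-0.8, 0.4, -0.8]
opening: 0.361
grasp_force: 30.0
```

{"api": "servo_tool", "payload": {"targets": [{"offset":[0,0,0.0005],"dr":[0,0,0]},{"offset":[0,0,0.0005],"dr":[0,0,0]},{"offset":[0,0,0.0005],"dr":[0,0,0]}]}}

```text
time_s: 24.22
position: [0.49, 0.1954, 0.2506]
tcp_rot: [[-0.965, 0.261, 0.0], [0.261, 0.965, 0.0], [-0.0, 0.0, -1.0]]
force: [0.0, -0.3, -1.2]
opening: 0.361
grasp_force: 30.0
```

{"api": "servo_tool", "payload": {"targets": [{"offset":[0,0,0.0005],"dr":[0,0,0]},{"offset":[0,0,0.0005],"dr":[0,0,0]},{"offset":[0,0,0.0005],"dr":[0,0,0]}]}}

```text
time_s: 24.47
position: [0.4901, 0.1954, 0.2504]
tcp_rot: [[-0.965, 0.261, 0.0], [0.261, 0.965, 0.0], [-0.0, 0.0, -1.0]]
force: [0.2, 0.3, 0.4]
opening: 0.361
grasp_force: 30.0
```

{"api": "servo_tool", "payload": {"targets": [{"offset":[0,0,0.0004],"dr":[0,0,0]},{"offset":[0,0,0.0004],"dr":[0,0,0]},{"offset":[0,0,0.0004],"dr":[0,0,0]},{"offset":[0,0,0.0004],"dr":[0,0,0]}]}}

```text
time_s: 24.8
position: [0.4901, 0.1954, 0.2502]
tcp_rot: [[-0.965, 0.261, 0.001], [0.261, 0.965, 0.0], [-0.001, 0.0, -1.0]]
force: [-1.6, 0.0, 5.2]
opening: 0.362
grasp_force: 30.0
```

{"api": "servo_tool", "payload": {"targets": [{"offset":[0,0,0],"dr":[0,0,0]},{"offset":[0,0,0],"dr":[0,0,0]},{"offset":[0,0,0],"dr":[0,0,0]}]}}

```text
time_s: 25.05
position: [0.4901, 0.1954, 0.2502]
tcp_rot: [[-0.965, 0.261, 0.001], [0.261, 0.965, 0.0], [-0.001, 0.0, -1.0]]
force: [-1.2, -1.2, 5.7]
opening: 0.363
grasp_force: 30.0
```

{"api": "servo_tool", "payload": {"targets": [{"offset":[0,0,-0.0005],"dr":[0,0,0]},{"offset":[0,0,-0.0005],"dr":[0,0,0]},{"offset":[0,0,-0.0005],"dr":[0,0,0]}]}}

```text
time_s: 25.3
position: [0.4901, 0.1954, 0.2503]
tcp_rot: [[-0.965, 0.261, 0.0], [0.261, 0.965, 0.0], [-0.0, 0.0, -1.0]]
force: [-1.7, -0.4, 3.4]
opening: 0.365
grasp_force: 30.0
```

{"api": "servo_tool", "payload": {"targets": [{"offset":[0,0,0],"dr":[0,0,0]},{"offset":[0,0,0],"dr":[0,0,0]},{"offset":[0,0,0],"dr":[0,0,0]},{"offset":[0,0,0],"dr":[0,0,0]},{"offset":[0,0,0],"dr":[0,0,0]},{"offset":[0,0,0],"dr":[0,0,0]},{"offset":[0,0,0],"dr":[0,0,0]},{"offset":[0,0,0],"dr":[0,0,0]},{"offset":[0,0,0],"dr":[0,0,0]},{"offset":[0,0,0],"dr":[0,0,0]},{"offset":[0,0,0],"dr":[0,0,0]},{"offset":[0,0,0],"dr":[0,0,0]}], "gripper": -0.7}}

```text
time_s: 26.3
position: [0.49, 0.1954, 0.2502]
tcp_rot: [[-0.965, 0.261, 0.0], [0.261, 0.965, 0.0], [-0.0, 0.0, -1.0]]
force: [-0.6, -0.0, 0.4]
opening: 0.85
grasp_force: 0.0
```

{"api": "servo_tool", "payload": {"targets": [{"offset":[0,0,-0.01],"dr":[0,0,0]},{"offset":[0,0,-0.02],"dr":[0,0,0]},{"offset":[0,0,-0.035],"dr":[0,0,0]},{"offset":[0,0,-0.05],"dr":[0,0,0]},{"offset":[0,0,-0.07],"dr":[0,0,0]},{"offset":[0,0,-0.09],"dr":[0,0,0]},{"offset":[0,0,-0.11],"dr":[0,0,0]},{"offset":[0.02,0,-0.12],"dr":[0,0,0]},{"offset":[0.04,0,-0.12],"dr":[0,0,0]},{"offset":[0.06,0,-0.12],"dr":[0,0,0]},{"offset":[0.06,0,-0.12],"dr":[0,0,0]},{"offset":[0.06,0,-0.12],"dr":[0,0,0]},{"offset":[0.06,0,-0.12],"dr":[0,0,0]},{"offset":[0.06,0,-0.12],"dr":[0,0,0]},{"offset":[0.06,0,-0.12],"dr":[0,0,0]},{"offset":[0.06,0,-0.12],"dr":[0,0,0]},{"offset":[0.06,0,-0.12],"dr":[0,0,0]},{"offset":[0.06,0,-0.12],"dr":[0,0,0]},{"offset":[0.06,0,-0.12],"dr":[0,0,0]},{"offset":[0.06,0,-0.12],"dr":[0,0,0]}]}}

```text
time_s: 27.97
position: [0.4321, 0.211, 0.3701]
tcp_rot: [[-0.965, 0.261, -0.0], [0.261, 0.965, -0.0], [0.0, -0.0, -1.0]]
force: [-0.3, 0.8, -0.1]
opening: 0.85
grasp_force: 0.0
```

```bash
python3 look.py h3
```

```text
scene 352 76
side 257 217
[-0.45092331 -0.34784252 -0.6102952 ]
r,t 0.13662248394899904 -0.00014023260447460395
now [0.4321 0.211  0.3701] t 28.0667 offset [-0.0626  0.0002  0.1021] dr [-0.   -0.01 -0.04]
```

View pics/h3.png

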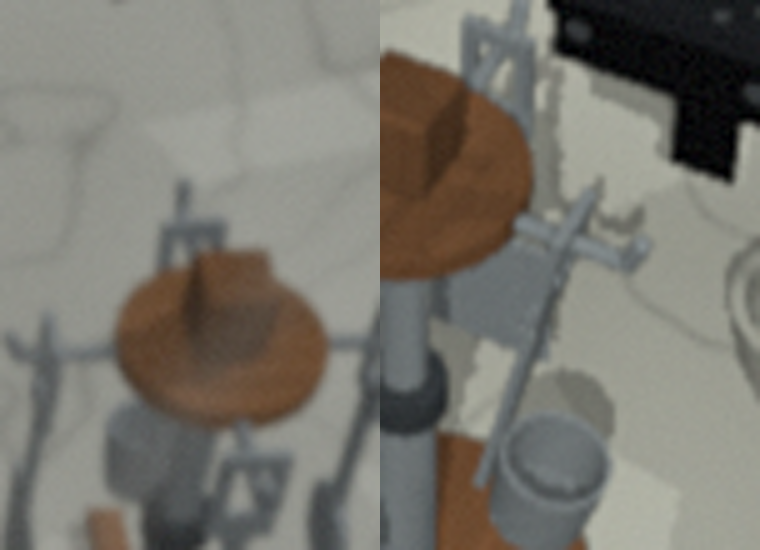

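The picture shows the ladle hanging on the front hook by its slot, mid-rod, cup swung slightly inward and the gripper clear. I'll wait for the sway to die down before handing in.

{"api": "servo_tool", "payload": {"targets": [{"offset":[0,0,-0.01],"dr":[0,0,0]},{"offset":[0,0,-0.02],"dr":[0,0,0]},{"offset":[0,0,-0.03],"dr":[0,0,0]},{"offset":[0,0,-0.03],"dr":[0,0,0]},{"offset":[0,0,-0.03],"dr":[0,0,0]},{"offset":[0,0,-0.03],"dr":[0,0,0]},{"offset":[0,0,-0.03],"dr":[0,0,0]},{"offset":[0,0,-0.03],"dr":[0,0,0]},{"offset":[0,0,-0.03],"dr":[0,0,0]},{"offset":[0,0,-0.03],"dr":[0,0,0]},{"offset":[0,0,-0.03],"dr":[0,0,0]},{"offset":[0,0,-0.03],"dr":[0,0,0]},{"offset":[0,0,-0.03],"dr":[0,0,0]},{"offset":[0,0,-0.03],"dr":[0,0,0]},{"offset":[0,0,-0.03],"dr":[0,0,0]},{"offset":[0,0,-0.03],"dr":[0,0,0]},{"offset":[0,0,-0.03],"dr":[0,0,0]},{"offset":[0,0,-0.03],"dr":[0,0,0]},{"offset":[0,0,-0.03],"dr":[0,0,0]},{"offset":[0,0,-0.03],"dr":[0,0,0]}]}}

```text
time_s: 29.73
position: [0.4321, 0.211, 0.4002]
tcp_rot: [[-0.965, 0.261, 0.0], [0.261, 0.965, 0.0], [-0.0, 0.0, -1.0]]
force: [-0.1, -0.1, -0.3]
opening: 0.85
grasp_force: 0.0
```

{"api": "servo_tool", "payload": {"targets": [{"offset":[0,0,0],"dr":[0,0,0]},{"offset":[0,0,0],"dr":[0,0,0]},{"offset":[0,0,0],"dr":[0,0,0]},{"offset":[0,0,0],"dr":[0,0,0]},{"offset":[0,0,0],"dr":[0,0,0]},{"offset":[0,0,0],"dr":[0,0,0]},{"offset":[0,0,0],"dr":[0,0,0]},{"offset":[0,0,0],"dr":[0,0,0]},{"offset":[0,0,0],"dr":[0,0,0]},{"offset":[0,0,0],"dr":[0,0,0]},{"offset":[0,0,0],"dr":[0,0,0]},{"offset":[0,0,0],"dr":[0,0,0]},{"offset":[0,0,0],"dr":[0,0,0]},{"offset":[0,0,0],"dr":[0,0,0]},{"offset":[0,0,0],"dr":[0,0,0]},{"offset":[0,0,0],"dr":[0,0,0]},{"offset":[0,0,0],"dr":[0,0,0]},{"offset":[0,0,0],"dr":[0,0,0]},{"offset":[0,0,0],"dr":[0,0,0]},{"offset":[0,0,0],"dr":[0,0,0]}]}}

```text
time_s: 31.4
position: [0.4321, 0.211, 0.4001]
tcp_rot: [[-0.965, 0.261, -0.0], [0.261, 0.965, -0.0], [0.0, -0.0, -1.0]]
force: [0.1, -0.2, 0.3]
opening: 0.85
grasp_force: 0.0
```

Run:
```python
from h import *
import numpy as np
a=[viewer.capture("side")["color"][217:327,257:333].astype(int) for _ in range(8)]
print([round(np.abs(x-a[0]).mean(),2) for x in a])
from rig import ticket
print(ticket.hand_in())
```

```text
[np.float64(0.0), np.float64(1.44), np.float64(1.41), np.float64(1.42), np.float64(1.52), np.float64(1.69), np.float64(1.81), np.float64(1.96)]
the job is handed in; nothing more can be done
None
```

The ladle hangs by its slot on the empty hook at the front and the job is handed in, but no verdict came back; it took one regrasp and at least a slight sway was left at hand-in, and I viewed 11 pictures, one over the limit of 10.

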